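# Turn a crooked square post until it drops home in its welding socket

## Robot

A 6-joint arm with a two-finger parallel gripper is mounted at the origin on the work surface; the furniture and walls round the work are solid. World frame = base frame: x ahead of the robot, y to its left, z up, the work surface at z = 0. Lengths are in mm, angles in rad, forces in N, time in s.
With the tool pointing down it reaches from about 325 to 875 mm from the base axis. Payload 4.4 kg.
Tool frame: the origin (TCP) lies on the centre line of the jaws, within the pads' length; the fingertips stand ahead of it and the grasp point (between the pads) lies 6 mm ahead of it (ctrl.tcp_to_tips is the z of the fingertips in the tool frame, in mm); z points along the fingers, y is the direction in which the jaws open and shut (so a half turn about z gives the same grasp; the last joint's range is limited). The gripper opens to 85 mm and grips with 20 to 120 N. Pads are 22 mm wide; open, the fingers measure 114 mm over their backs; the gripper's body (76 mm by 85 mm) begins 54 mm behind the grasp point. The pads swing forward as they close: fully open they stand 13 mm farther back than shut.
Start: joints at [1.151, 0.207, 1.542, -0, 1.393, -0.15], TCP at [152.715, 554.351, 256.282] pointing down, gripper open.
Joint ranges: [-2.73, 2.73], [-0.86, 2.22], [0.23, 2.46], [-1.11, 4.25], [0.08, 2.63], [-2.82, 2.82]. Speed limits (rad/s): [2.79, 2.79, 3.14, 3.14, 3.14, 3.14].

## Interface

Orientations are given as a 3x3 rotation matrix whose columns are the frame's x, y, z axes.
In Python, from plant import ctrl, sensors, optics gives the robot as it stands. Calls block until the motion is done:
- ctrl.move_ptp(position, orientation): joint-space move of the TCP to a pose.
- ctrl.move_l(position, rot=None, vel=150, threshold=None): straight line of the TCP; rot=None keeps the orientation; vel is the mean speed in mm/s. With threshold (N) it stops when the force on the tool has changed by that much, and returns True; else False.
- ctrl.set_joints(angles): joint-space move.
- ctrl.gripper_to(opening, force=None): finger opening in mm; force is the grip in N (None keeps the last); returns when the fingers have stopped.
- ctrl.hold(seconds).
- ctrl.solve_ik(position, orientation): joint angles nearest the present ones, or None.
- sensors.read_state(): the state.
- optics.grab_frame(name): name is "side" or "top"; returns (picture, depth): 480x640x3 uint8, red, green, blue; 480x640 float32, mm along the optical axis (not along the pixel's ray), 0 where there is no reading.
- optics.camera_params(name): a dict with "mtx" (3x3 intrinsics, pixels), "R" (3x3) and "t" (3): a world point X has camera coordinates R X + t. Camera axes: x right, y down, z forward; pixel columns grow to the right and rows downward; lengths in mm; the calibration is good to about 2 mm. A picture is of the moment at which its call begins. camera_params takes no time and is no camera call.
A pose or a line that the arm cannot do raises ctrl.MotionError and nothing moves.
- ctrl.finish_job(): hands the job in, once; it reports no verdict.
The state is a dict: "t": time; "q": joint angles; "qvel": joint speeds; "tau": joint torques, N m; "eef_pos": TCP position; "eef_rot": TCP orientation; "force": force on the tool from outside, world axes, zero at the start; "wrist_torque": the same for the moment, N m; "grip_width": finger opening in mm.
Only numpy, scipy, OpenCV 4.12 (cv2) and the standard library are available. Lean on these libraries where they do the work, as an engineer would, in place of code of your own. Each camera call takes 0.05 s, during which the arm holds its last target.

## Task

Two short square steel posts stand in two welding sockets on the bench; one is fully home, the other was put in crooked and stands proud on the edge of its square recess. Take hold of the proud one and, without lifting it out of its round collar, turn it and press it down until it drops into the recess, fully home and upright; then let go. Leave the other post fully home in its socket.

Things in the scene. Friction and masses are not known exactly. Their poses are not given: they have to be found in the camera images.
- post_a: Crooked post to send home: dark square steel tube, open ends, 44x44 mm outside, 3 mm wall, 90 mm tall, 0.25-0.45 kg, loose, upright. Origin: centre of lower end; z up the tube, x, y square to its sides. Starts in socket_a standing on the recess edge 30 mm above the bench (top at 120), turned 30 to 60 deg against the recess. Grip across two opposite sides in its upper 40 mm.
- socket_a: Fixed steel socket of post_a. Plate 120x120x10 mm, block with square recess 52 mm wide (floor at 10 mm, edge at 30 mm height), round collar above, inner radius 34, flared rim radius 45 at 44 mm. Origin under its centre on the bench; x, y along the recess sides. Post drops in only within 10 deg of the sides, any of 4 ways; home, its top is at 100 mm. The collar keeps it centred within 3 mm.
- post_b: The other post, same size and look as post_a, already fully home in socket_b (top 100 mm above the bench). Same origin and axes. To be left home.
- socket_b: The second fixed socket, same as socket_a; it holds post_b. The two sockets can stand either way round, left or right.
There are look-alikes about, which are no part of the job. What is shaped like the post_a but orange or pink is not meant.

How it is judged:
By the outcome, as a careful person would: the job done as asked, in the order asked, and still so for the second after the job is handed in, with the robot touching nothing.
It also fails if it takes over 30 s, if anything falls off the work surface, if the arm or the gripper's body presses on something with over 40 N, if the wrist force passes 120 N, or if a joint passes its speed limit or range.

## Working session

There is one attempt and no reset: what is moved stays moved. The work goes in short steps, each a Python script; the robot and the scene stay as the last script left them, time stands still between calls to the robot, and variables do not carry over. Pictures are saved under pics/ and viewed, and the job is handed in when it is done.

```bash
mkdir -p pics; python3 - <<'E'
from plant import ctrl, sensors, optics
import cv2,numpy as np
for n in("side","top"):
    p,d=optics.grab_frame(n); np.savez(f"{n}0.npz",p=p,d=d)
    cv2.imwrite(f"pics/{n}0.png",p[:,:,::-1])
    c=optics.camera_params(n); print(n,c["mtx"].round(1).tolist(),c["R"].round(3).tolist(),c["t"].round(1))
print(sensors.read_state()["t"],ctrl.tcp_to_tips)
E
```

```text
side [[616.8, 0.0, 320.4], [0.0, 616.8, 241.1], [0.0, 0.0, 1.0]] [[-1.0, 0.007, 0.003], [-0.0, 0.374, -0.927], [-0.007, -0.927, -0.374]] [ 551.8   22.5 1147.7]
top [[475.9, 0.0, 309.3], [0.0, 475.9, 236.0], [0.0, 0.0, 1.0]] [[0.026, -1.0, 0.007], [-0.989, -0.026, -0.144], [0.144, -0.003, -0.99]] [ 48.4 552.4 822.2]
0.1 25.0
```

View pics/side0.png

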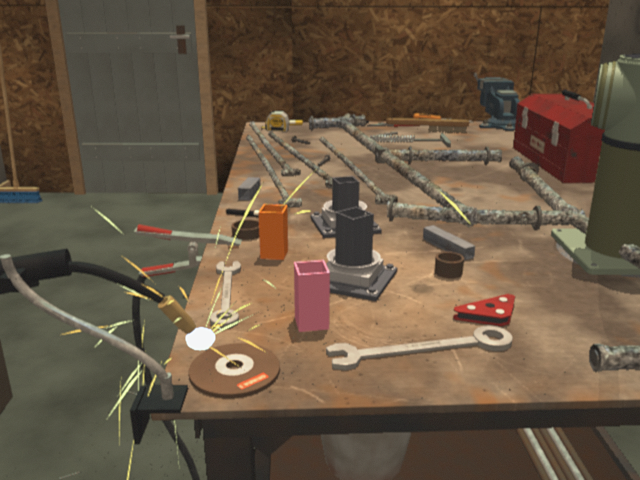

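View pics/top0.png

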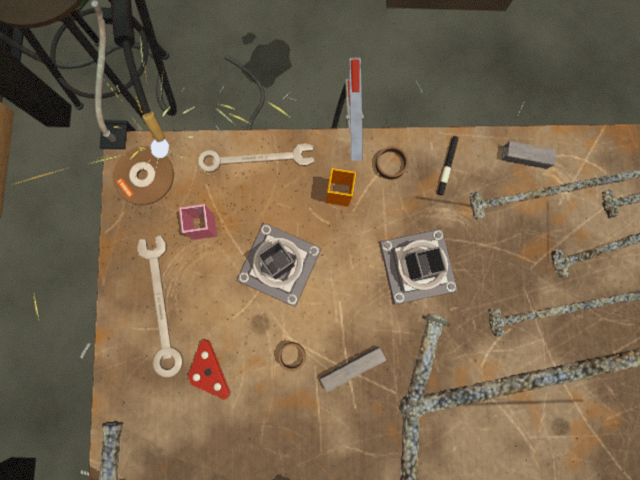

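The side picture shows two dark posts, one near at (353,238) and one far at (345,195). In the top picture they are at (280,262) and (420,265). The orange tube at (341,187) and the pink one at (196,221) are look-alikes. I'll measure the heights and angles and enlarge both posts.

```bash
cat > h.py <<'E'
import numpy as np,cv2
from plant import optics
def world(n,d):
    c=optics.camera_params(n);K=c["mtx"]
    v,u=np.mgrid[0:480,0:640]
    P=np.stack([(u-K[0,2])/K[0,0]*d,(v-K[1,2])/K[1,1]*d,d],-1)
    W=(P-c["t"])@c["R"]; W[d<=0]=np.nan
    return W
E
python3 - <<'E'
from h import *
z=np.load("top0.npz");W=world("top",z["d"]);p=z["p"]
for n,(u,v) in dict(L=(280,262),R=(420,265)).items():
    w=W[v-50:v+50,u-50:u+50]
    Z=w[...,2]
    print(n,np.histogram(Z[np.isfinite(Z)],bins=np.arange(-5,135,5)))
    for lo,hi in((70,140),):
        top=np.nanpercentile(Z[20:80,20:80],98)
        m=(Z>top-6)
        m[:20]=0;m[80:]=0
        q=w[m][:,:2].astype(np.float32);print(top,m.sum(),cv2.minAreaRect(q),q.min(0),q.max(0))
    m=(Z>5)&(Z<14)
    q=w[m][:,:2].astype(np.float32);print("plate",m.sum(),cv2.minAreaRect(q))
c=np.hstack([cv2.resize(p[v-45:v+45,u-45:u+45],(400,400),interpolation=cv2.INTER_CUBIC) for u,v in((280,262),(420,265))])
cv2.imwrite("pics/crop.png",c[:,:,::-1])
E
```

```text
L (array([3354, 2475, 1348, 1038,  115,    6,  216,  171,  197,  526,   61,
         20,   18,   20,   14,   15,   19,   16,   18,   20,   19,   21,
         16,   21,  143,   60,    0]), array([ -5,   0,   5,  10,  15,  20,  25,  30,  35,  40,  45,  50,  55,
        60,  65,  70,  75,  80,  85,  90,  95, 100, 105, 110, 115, 120,
       125, 130]))
119.78731996139189 207 ((500.99066162109375, 117.68310546875), (44.07728958129883, 43.932579040527344), 36.60994338989258) [470.8535  88.3753] [529.8443  147.40457]
plate 2347 ((512.0191650390625, 113.05853271484375), (120.05510711669922, 143.75335693359375), 67.43651580810547)
R (array([3332, 2492, 1141,  994,  143,   63,  277,  202,  183,  480,   95,
         32,   39,   35,   35,   39,   43,   40,   39,   42,  149,   62,
          0,    0,    0,    0,    0]), array([ -5,   0,   5,  10,  15,  20,  25,  30,  35,  40,  45,  50,  55,
        60,  65,  70,  75,  80,  85,  90,  95, 100, 105, 110, 115, 120,
       125, 130]))
99.83316345100678 217 ((504.2304382324219, -141.69378662109375), (43.68809509277344, 45.05707931518555), 15.390531539916992) [ 478.2478 -167.3225] [ 529.4545  -115.53493]
plate 2076 ((502.12347412109375, -133.47943115234375), (120.20222473144531, 137.8361358642578), 12.909743309020996)
```

View pics/crop.png

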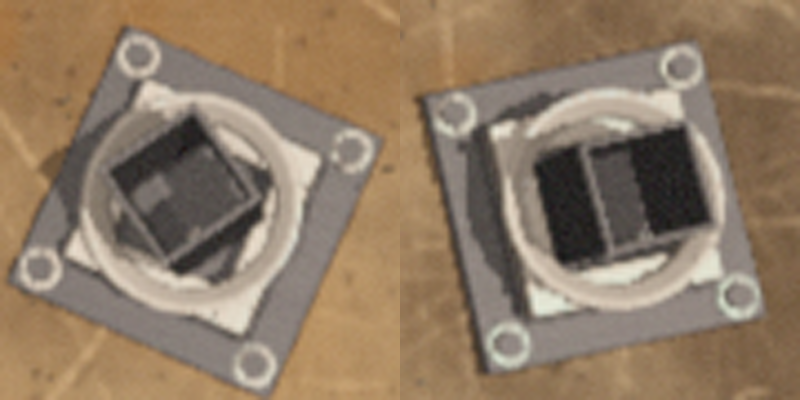

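The left post at (280,262) is the proud one: its top is at 120 mm and it is clearly turned against its plate. That makes it post_a. The right post at (420,265) is home, top at 100 mm, so it is post_b. Next I'll refine the plate angle and socket centre and check the grasp clearances.

```bash
python3 - <<'E'
from h import *
from plant import sensors,ctrl
c=optics.camera_params("top");K=c["mtx"]
def pix(u,v,z):
    r=c["R"].T@np.linalg.inv(K)@np.array([u,v,1.]);o=-c["R"].T@c["t"];return (o+r*(z-o[2])/r[2])[:2]
A=np.array([[125,25],[385,138],[270,398],[10,278]])*90/400+[235,217]-.4
P=np.array([pix(u,v,10) for u,v in A]);print(P.round(1),P.mean(0))
for i in range(4):
    d=P[(i+1)%4]-P[i];print(np.linalg.norm(d),np.degrees(np.arctan2(d[1],d[0]))%90)
z=np.load("top0.npz");W=world("top",z["d"])
w=W[212:312,230:330];Z=w[...,2]
m=((Z>8.5)&(Z<11.5)).astype(np.uint8);m=cv2.morphologyEx(m,cv2.MORPH_OPEN,np.ones((3,3)))
n,l,s,_=cv2.connectedComponentsWithStats(m);q=w[l==1+np.argmax(s[1:,4])][:,:2].astype(np.float32)
print("plate",cv2.minAreaRect(q))
rim=w[(Z>41)&(Z<46)][:,:2].astype(np.float32);print("rim",cv2.minEnclosingCircle(rim),cv2.fitEllipse(cv2.convexHull(rim)))
print(sensors.read_state()["eef_rot"].round(3).tolist())
E
```

```text
[[579.2 150.9]
 [534.   39.8]
 [424.6  84.9]
 [471.2 194.5]] [502.27407641 117.53774053]
119.97680872945493 67.83811322510577
118.2675551276454 67.58291726296446
119.05524067035927 66.96189919129174
116.44647995742837 68.03922147119151
plate ((481.2174987792969, 69.65702819824219), (12.882286071777344, 9.273035049438477), 1.4973396062850952)
rim ((501.00054931640625, 117.70472717285156), 44.27356719970703) ((501.02752685546875, 117.70380401611328), (87.679443359375, 87.96113586425781), 108.80367279052734)
[[-0.964, 0.266, -0.001], [0.266, 0.964, -0.002], [0.0, -0.002, -1.0]]
```

The socket centre is at (501.0, 117.7). The recess is at 67.5° and the post at 36.6°, so it needs a turn of +30.9°. I'll check the IK for the start and end of the turn with each jaw choice.

```bash
cat >> h.py <<'E'
def R(deg):
    c,s=np.cos(np.radians(deg)),np.sin(np.radians(deg))
    return np.array([[-s,c,0],[c,s,0],[0,0,-1.]])
C=np.array([501.,117.7])
E
python3 - <<'E'
from h import *
from plant import ctrl
for a in (36.6,126.6,-53.4,216.6):
    for da,z in((0,104),(30.9,82)):
        q=ctrl.solve_ik([*C,z],R(a+da)); print(a+da,z,None if q is None else np.round(q,2))
E
```

```text
36.6 104 [ 0.06  0.26  1.82 -0.    1.06 -0.58]
67.5 82 [ 0.06  0.3   1.83 -0.    1.01 -1.12]
126.6 104 [ 0.06  0.26  1.82 -0.    1.06 -2.15]
157.5 82 [ 0.06  0.3   1.83 -0.    1.01 -2.69]
-53.4 104 [ 0.06  0.26  1.82 -0.    1.06  0.99]
-22.5 82 [ 0.06  0.3   1.83 -0.    1.01  0.46]
216.6 104 [ 0.06  0.26  1.82 -0.    1.06  2.57]
247.5 82 [ 0.06  0.3   1.83 -0.    1.01  2.03]
```

```bash
python3 - <<'E'
from h import *
from plant import ctrl,sensors
def st(m):
    s=sensors.read_state();print(m,round(s["t"],2),s["eef_pos"].round(1) if hasattr(s["eef_pos"],'round') else s["eef_pos"],np.round(s["force"],1),np.round(s["wrist_torque"],2),round(s["grip_width"],1))
ctrl.move_ptp([*C,215],R(36.6));st("above")
print(ctrl.move_l([*C,104],vel=80,threshold=12));st("down")
ctrl.gripper_to(40,force=60);st("grip")
p,d=optics.grab_frame("side");cv2.imwrite("pics/grip.png",cv2.resize(p[130:330,230:470],(720,600))[:,:,::-1])
E
```

```text
above 2.12 [500.9 118.5 215.1] [ 0.   0.5 -0.4] [-0.   -0.07  0.04] 85.3
False
down 3.66 [501.6 117.7 104.7] [-0.7  0.2 -0.2] [0.03 0.01 0.03] 85.2
grip 4.12 [501.4 117.8 104.4] [ 0.9 -0.2  1.8] [0.07 0.01 0.01] 43.6
```

View pics/grip.png

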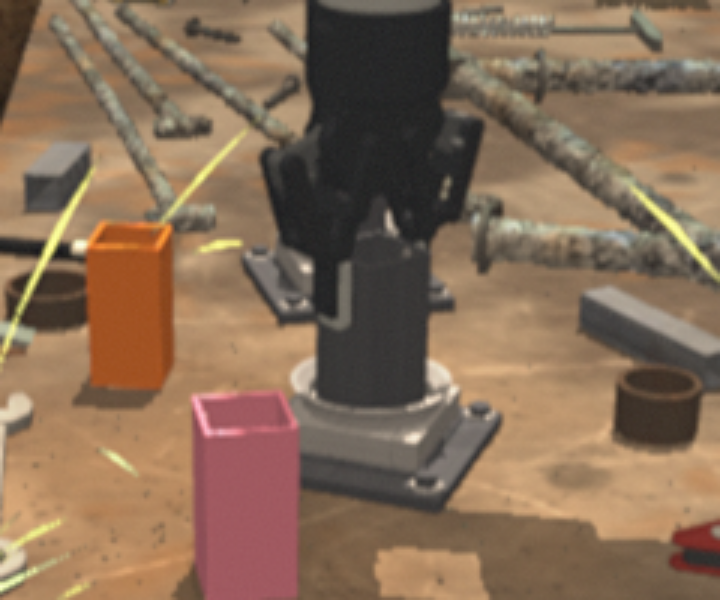

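The picture shows the jaws gripping the dark post (about pixel (370,310) in the crop) at a width of 43.6 mm, square to its sides and clear of the collar. Now I'll turn it, then press with a force guard.

```bash
python3 - <<'E'
from h import *
from plant import ctrl,sensors
def st(m):
    s=sensors.read_state();print(m,round(s["t"],2),np.round(s["eef_pos"],1),np.round(s["force"],1),np.round(s["wrist_torque"],2),round(s["grip_width"],1))
p=sensors.read_state()["eef_pos"]
for k in range(1,4):
    # turn about the tool axis in place, in thirds
    ctrl.move_l([*C,104.5],R(36.6+30.9*k/3),vel=60);st("turn")
r=ctrl.move_l([*C,84],vel=30,threshold=25);st(("press",r))
E
```

```text
turn 4.5 [500.9 117.6 104.4] [0.2 1.2 0.6] [-0.01  0.05  0.04] 43.3
turn 4.83 [500.6 117.6 103.8] [ 0.8 -0.  -3.6] [ 0.05 -0.21  0.07] 43.6
turn 5.17 [500.2 117.6 103.8] [ 0.2  0.2 -4.2] [-0.02  0.03 -0.  ] 43.4
('press', False) 6.0 [500.6 117.7  84.5] [-4.3 -1.1  6.1] [-0.25  0.86  0.01] 43.5
```

```bash
python3 - <<'E'
from h import *
from plant import ctrl,sensors
def st(m):
    s=sensors.read_state();print(m,round(s["t"],2),np.round(s["eef_pos"],1),np.round(s["force"],1),np.round(s["wrist_torque"],2),round(s["grip_width"],1))
st("now")
r=ctrl.move_l([*C,80],vel=15,threshold=25);st(("press",r))
p,d=optics.grab_frame("side");cv2.imwrite("pics/press.png",cv2.resize(p[130:330,230:470],(720,600))[:,:,::-1])
E
```

```text
now 6.0 [500.6 117.7  84.5] [-4.3 -1.1  6.1] [-0.25  0.86  0.01] 43.5
('press', True) 6.24 [500.5 117.7  84.5] [-1.6  0.3  5.5] [0.   0.19 0.01] 43.6
```

View pics/press.png

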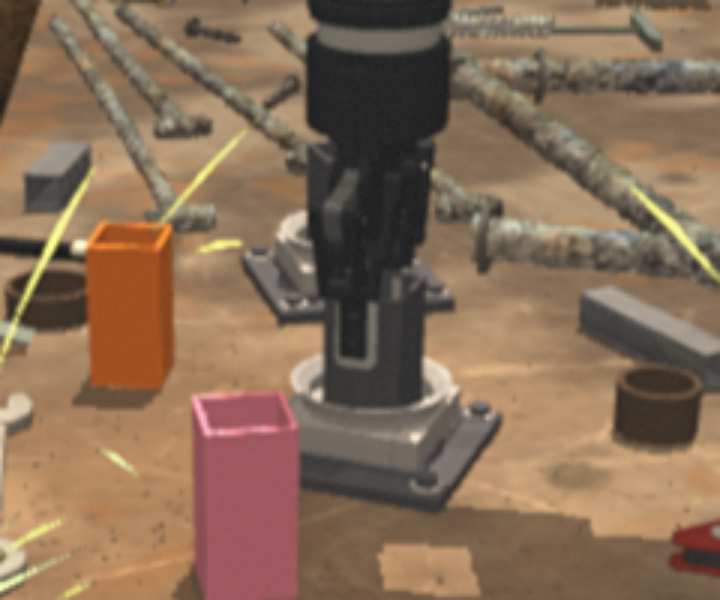

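The picture shows the post about 20 mm lower and square to the plate, with the pads well above the rim. The press stopped on a hard contact at the expected depth. I'll let go, back off and check.

```bash
python3 - <<'E'
from h import *
from plant import ctrl,sensors
ctrl.gripper_to(85)
p=sensors.read_state()["eef_pos"]
ctrl.move_l([p[0],p[1],215],vel=100)
ctrl.move_ptp([330,420,260],R(74.6)) 
s=sensors.read_state();print(s["t"],np.round(s["force"],1),s["grip_width"])
p,d=optics.grab_frame("top");W=world("top",d)
for n,(u,v) in dict(a=(280,262),b=(420,265)).items():
    w=W[v-30:v+30,u-50:u+50];Z=w[...,2];top=np.nanpercentile(Z[:,20:80],98);m=Z>top-6
    q=w[m].astype(np.float32);r=cv2.minAreaRect(q[:,:2])
    q=w[Z>top-3];A=np.c_[q[:,:2]-q[:,:2].mean(0),np.ones(len(q))];f=np.linalg.lstsq(A,q[:,2],rcond=None)[0]
    print(n,top,r,"tilt deg",np.degrees(f[:2]).round(1),f[2])
ps,_=optics.grab_frame("side")
cv2.imwrite("pics/end.png",np.hstack([cv2.resize(p[212:312,230:330],(400,400)),cv2.resize(ps[150:310,270:430],(400,400))])[:,:,::-1])
E
```

```text
9.5667 [ 0.2  0.5 -0.6] 85.03021129167217Traceback (most recent call last):
  File "<stdin>", line 11, in <module>
cv2.error: OpenCV(4.12.0) /io/opencv/modules/imgproc/src/convhull.cpp:143: error: (-215:Assertion failed) total >= 0 && (depth == CV_32F || depth == CV_32S) in function 'convexHull'
```

```bash
python3 - <<'E'
from h import *
p,d=optics.grab_frame("top");np.savez("top1.npz",p=p,d=d)
cv2.imwrite("pics/top1.png",p[:,:,::-1])
ps,_=optics.grab_frame("side");cv2.imwrite("pics/side1.png",ps[:,:,::-1])
E
```

```text
(no output)
```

View pics/top1.png

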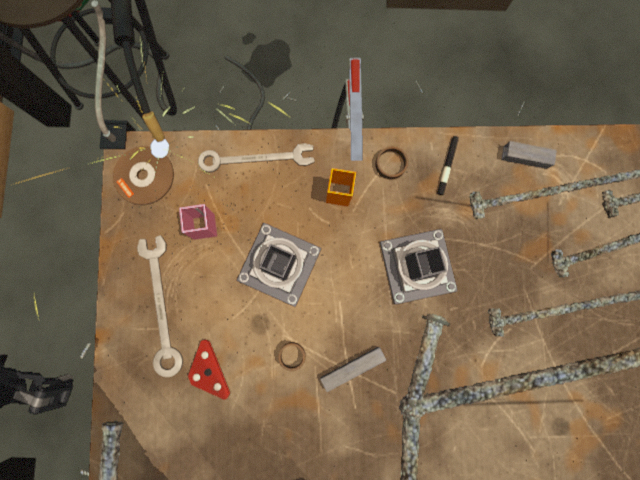

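View pics/side1.png

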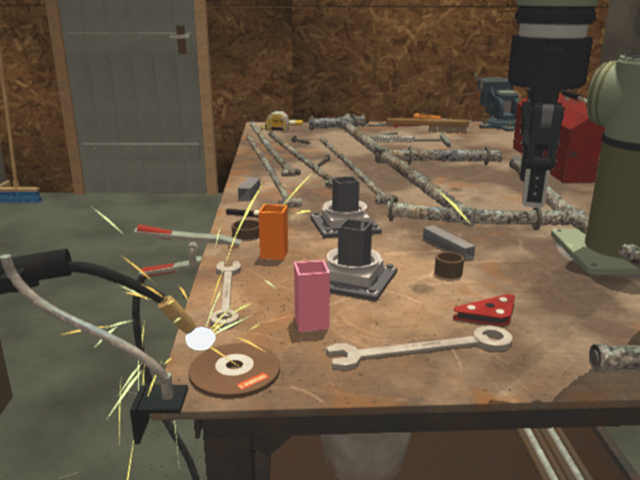

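The top view shows post_a at (277,263), now square with its plate. In the side view it stands at (354,242), low in the collar. Post_b is unchanged at (423,264), and the arm is clear of everything. Next I'll check the heights.

```bash
python3 - <<'E'
from h import *
z=np.load("top1.npz");d=z["d"];W=world("top",d)
for n,(u,v) in dict(a=(280,262),b=(420,265)).items():
    w=W[v-30:v+30,u-30:u+30];Z=w[...,2];top=np.nanpercentile(Z,98)
    q=np.ascontiguousarray(w[np.abs(Z-top)<5],dtype=np.float32)
    print(n,top,len(q))
    r=cv2.minAreaRect(np.ascontiguousarray(q[:,:2]))
    A=np.c_[q[:,:2]-q[:,:2].mean(0),np.ones(len(q))];q=q.astype(float)
    m=np.abs(q[:,2]-top)<3;f=np.linalg.lstsq(A[m],q[m,2],rcond=None)[0]
    print(r,"tilt deg",np.degrees(f[:2]).round(1),f[2])
E
```

```text
a 99.82236917370194 187
((499.4552001953125, 117.09300994873047), (44.00078201293945, 43.81014633178711), 67.62096405029297) tilt deg [ 0.1 -0.5] 99.48726320588602
b 99.78358925477346 208
((504.16290283203125, -141.3985137939453), (43.751426696777344, 44.771358489990234), 15.431163787841797) tilt deg [-0.4 -0.3] 99.48336140195002
```

Both tops read 99.8 mm, upright, and post_a is aligned at 67.6°. I'm handing the job in.

```bash
python3 - <<'E'
from plant import ctrl
ctrl.finish_job()
E
```

```text
the job is handed in; nothing more can be done
```

Post_a is fully home and upright in its socket, and the job is handed in. I gripped it, turned it about 31° without lifting it, pressed it down 20 mm until it stopped on the recess floor, let go and moved the arm clear.

| Last check | post_a | post_b |
|---|---|---|
| Top height | 99.8 mm (was 119.8) | 99.8 mm (unchanged) |
| Angle | 67.6° (recess at about 67.5°) | 15.4° (unchanged) |
| Tilt | about 0.5° or less | about 0.5° or less |

The robot's clock was about 9.7 s at hand-in, and the largest force reading I printed was 7.5 N. The press's 25 N guard tripped when the post reached the floor. My first verification script failed with an OpenCV array error; I corrected it and re-ran it on fresh pictures. No check disagreed with another.

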